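# Switch the dowel sorter to its empty tray and feed the waiting dowels

### The job

The left tray of the dowel sorter is filled, so with a fingertip push down the raised right end of its seesaw gate until the gate lies fully over to the right. Then press the release key all the way down and keep it down until the three waiting dowels have rolled down the right chute into the right tray. Do not touch any of the dowels, leave the gate over to the right, and leave the other things on the bench where they are (left and right as seen from the robot).

Things in the scene. Friction and masses are not known exactly. Their poses are not given: they have to be found in the camera images.
- sorter: Dowel sorter, a fixed plywood and aluminium device. Origin: centre of the underside of its 140 x 620 mm base board, on the bench; x points away from the robot, y left along the board (turned up to 0.35 rad about the vertical), z up. Offsets below are in this frame, in mm. Posts at y 0 and y 152, up to z 210; nothing is higher than z 225. A dowel rolls to whichever side the gate leans.
- gate (a joint): Tilt of the seesaw gate, rad: aluminium trough 240 mm long (y -120 to 120), 49 wide, pivot along x at y 0, z 120. -0.28 = fully over to the left (left end down), 0 level, +0.28 = fully over to the right (right end down), with stops at both. Starts leaning left, -0.28 to -0.20. A stiff pivot holds it wherever it is left; about 1 N at an end moves it.
- gate_ear_right (a point): Centre of the top of the gate's right thumb ear, a flat aluminium tab 42 (x) x 36 (y) x 6 mm that sticks out of the trough towards the robot near its right end: x -46, y -102 with the gate level. About z 145 to 153 with the gate leaning left, z 97 when fully over to the right. Nothing stands under or over it.
- release (a joint): Travel of the release key, m: 0 = up (a steel bar across the ramp stops the dowels), 0.016 = fully down (bar sunk below the ramp, dowels roll). Moves straight down on a spring: about 1 N to start, 5 N fully down, springs back when let go. The dowels need about 2 s to roll away.
- release_pad (a point): Centre of the top of the release key's round black press pad, 36 mm in diameter, on a stem at x -80, y 36 in the sorter's frame, in front of the ramp (robot's side), z 205 when up and 189 when fully down.
- ramp_end (a point): Lower end of the feed ramp: x 0, y 18, z 165. The ramp (54 wide in x) rises from here to z 195 at y 168. Dowels roll off this end to the right, drop through a pocket (x -28 to 28, y -26 to 20, top z 208) on to the middle of the gate, roll down the side it leans to and over a short fixed chute (y 120 to 185 either side) into a tray.
- tray_right_floor (a point): Centre of the inner floor of the right catch tray (wood, open top, empty at the start, inside 88 x 108 mm, walls 37 mm high above this floor, the end wall 68), at x 0, y -237, z 18 in the sorter's frame; axes as the sorter's.
- tray_left_floor (a point): The same for the left catch tray at y 237, which already holds three dowels.
- dowel0_center (a point): Centre of the first waiting dowel: a loose dark hardwood cylinder 22 mm in diameter and 40 mm long, 15 g, lying across the feed ramp against the release bar.
- dowel0: The same dowel as a body (origin on its rim, turns as it rolls: use the centre).
- sorted0: A dowel of the same size already lying in the left tray.
- dowel1_center (a point): Centre of the second waiting dowel: a loose dark hardwood cylinder 22 mm in diameter and 40 mm long, 15 g, lying across the feed ramp against the one before it.
- dowel1: The same dowel as a body (origin on its rim, turns as it rolls: use the centre).
- sorted1: A dowel of the same size already lying in the left tray.
- dowel2_center (a point): Centre of the third waiting dowel: a loose dark hardwood cylinder 22 mm in diameter and 40 mm long, 15 g, lying across the feed ramp against the one before it.
- dowel2: The same dowel as a body (origin on its rim, turns as it rolls: use the centre).
- sorted2: A dowel of the same size already lying in the left tray.
- sanding_block: Bystander, loose, to be left alone: cork sanding block 45 x 75 x 30 mm, in front of the sorter. Origin at its underside.
- screwdriver: Bystander, loose, to be left alone: screwdriver with a wooden handle, lying on the bench in front of the sorter. Origin at its underside.
- glue: Bystander, loose, to be left alone: white glue bottle, 56 mm in diameter, 130 mm high, behind the sorter. Origin at its underside.
- jar: Bystander, loose, to be left alone: small jar, 60 mm in diameter, 65 mm high, behind the sorter. Origin at its underside.
- neck_offcut: Bystander, loose, to be left alone: wooden offcut 50 x 130 x 22 mm, in front of the sorter. Origin at its underside.
- try_square: Bystander, loose, to be left alone: try square lying flat behind the sorter, 120 mm blade, 18 mm thick stock. Origin at its underside.
Not all that is in view belongs to the job. What is shaped like the dowel1 but yellow is not meant. Leave any green look-alike of the dowel0 alone.

How it is judged:
By the outcome, as a careful person would: the job done as asked, in the order asked, and still so for the second after the job is handed in, with the robot touching nothing.
It also fails if it takes over 38 s, if anything falls off the work surface, if the arm or the gripper's body presses on something with over 40 N, if the wrist force passes 120 N, or if a joint passes its speed limit or range.

### The arm

A 6-joint arm with a two-finger parallel gripper is mounted at the origin on the work surface. World frame = base frame: x ahead of the robot, y to its left, z up, the work surface at z = 0. Lengths are in m, angles in rad, forces in N, time in s.
With the tool pointing down it reaches from about 0.375 to 0.9 m from the base axis. Payload 3.1 kg.
Tool frame: the origin (TCP) lies between the finger pads; the fingertips stand 19 mm ahead of it and the grasp point (between the pads) is the TCP; x points along the fingers, y is the direction in which the jaws open and shut, and the axes are right-handed (so a half turn about x gives the same grasp; the last joint's range is limited). The gripper opens to 85 mm and grips with 20 to 120 N. Pads are 22 mm wide; open, the fingers measure 114 mm over their backs; the gripper's body (76 mm by 85 mm) begins 54 mm behind the grasp point. The pads swing forward as they close: fully open they stand 13 mm farther back than shut.
Start: joints at [0.966, 0.527, 1.433, -0, 1.181, -0.178], TCP at [0.259, 0.569, 0.25] pointing down, gripper open.
Joint ranges: [-3.08, 3.08], [-0.75, 2.2], [0.22, 2.44], [-1.43, 4.57], [0, 2.65], [-2.85, 2.85]. Speed limits (rad/s): [2.79, 2.79, 3.14, 3.14, 3.14, 3.14].

### API

Orientations are given as a rotation vector (axis times angle).
In Python, from rig import manip, jaws, solver, snapshot, camera_params, job gives the robot as it stands. Calls block until the motion is done:
- manip.move_pose(position, orientation): joint-space move of the TCP to a pose.
- manip.servo_line(position, rot=None, v=0.15): straight line of the TCP; rot=None keeps the orientation; v is the mean speed in m/s.
- manip.move_j(angles): joint-space move.
- jaws.set_gripper(opening, force=None): finger opening in m; force is the grip in N (None keeps the last); returns when the fingers have stopped.
- manip.hold(seconds).
- solver.solve_ik(position, orientation): joint angles nearest the present ones, or None.
- manip.observe(): the state.
- snapshot(name): name is "side" or "top" or "wrist"; returns the picture (420x560x3 uint8, blue, green, red); there is no depth.
- camera_params(name): a dict with "mtx" (3x3 intrinsics, pixels), "eye" and "orientation" of the camera in the world. Camera axes: x right, y down, z forward; pixel columns grow to the right and rows downward; lengths in m; the calibration is good to about 2 mm. A picture is of the moment at which its call begins: read the wrist's pose just before it. camera_params takes no time and is no camera call; for the wrist camera it gives the pose at the moment of the call.
A pose or a line that the arm cannot do raises manip.PlanningError and nothing moves.
- job.finish_job(): hands the job in, once; it reports no verdict.
The state is a dict: "time_s": time; "joint_pos": joint angles; "dq": joint speeds; "effort": joint torques, N m; "position": TCP position; "eef_rot": TCP orientation; "force": force on the tool from outside, world axes, zero at the start; "torque": the same for the moment, N m; "gripper_width": finger opening in m.
Only numpy, scipy, OpenCV 4.12 (cv2) and the standard library are available. Lean on these libraries where they do the work, as an engineer would, in place of code of your own. Each camera call takes 0.05 s, during which the arm holds its last target.

## Working session

There is one attempt and no reset: what is moved stays moved. The work goes in short steps, each a Python script; the robot and the scene stay as the last script left them, time stands still between calls to the robot, and variables do not carry over. Pictures are saved under pics/ and viewed, and the job is handed in when it is done.

```bash
mkdir -p pics; ls
python3 - <<'E'
from rig import *
import cv2
for n in ["side","top","wrist"]:
    p=camera_params(n);print(n,p)
    cv2.imwrite(f"pics/{n}0.png",snapshot(n))
print(manip.observe())
E
```

```text
pics
side {'mtx': array([[405.85483389,   0.        , 271.41629269],
       [  0.        , 405.85483389, 207.87855295],
       [  0.        ,   0.        ,   1.        ]]), 'eye': array([0.25360316, 0.51891485, 0.67633351]), 'orientation': array([-0.83635598,  2.57316963, -1.10024256])}
top {'mtx': array([[404.12653646,   0.        , 278.40802635],
       [  0.        , 404.12653646, 204.81719733],
       [  0.        ,   0.        ,   1.        ]]), 'eye': array([0.45757201, 0.04103295, 0.99335533]), 'orientation': array([-2.15910007,  2.12385366, -0.10239648])}
wrist {'mtx': array([[343.0036026 ,   0.        , 274.58593896],
       [  0.        , 343.0036026 , 205.39693961],
       [  0.        ,   0.        ,   1.        ]]), 'eye': array([0.19467089, 0.59692164, 0.37404137]), 'orientation': array([2.43727947, 1.56938283, 0.21753509])}
{'time_s': 0.15, 'joint_pos': array([ 9.65480534e-01,  5.28277660e-01,  1.43363215e+00,  1.56503311e-05,
        1.18140637e+00, -1.78501181e-01]), 'dq': array([ 0.0008955 , -0.00166164, -0.0045727 ,  0.00023628,  0.00017264,
        0.00057567]), 'effort': array([ 1.43609406e-03, -4.42742121e+01, -1.78276509e+01, -1.86785419e-04,
        5.57797452e-03,  3.88441578e-06]), 'position': array([0.25839679, 0.56850108, 0.24953532]), 'eef_rot': array([ 0.33353938,  1.54542292, -0.33604854]), 'force': array([-0.23529591, -0.8480685 ,  1.01832732]), 'torque': array([-0.03569773,  0.00438601,  0.05669605]), 'gripper_width': 0.08545920689021806}
```

View pics/top0.png

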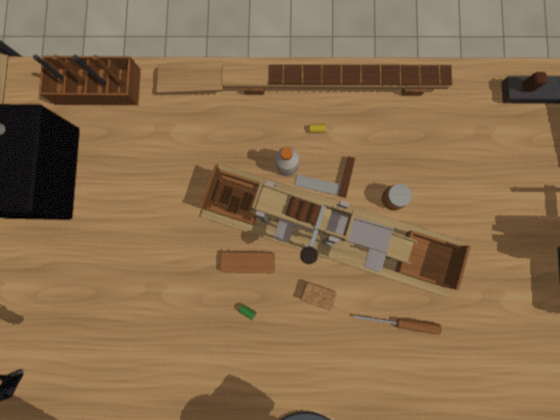

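View pics/side0.png

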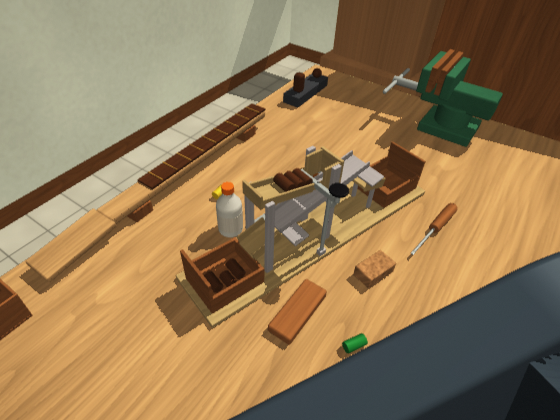

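Run:
```python
import cv2
a=cv2.imread("pics/top0.png")[155:305,195:475]
cv2.imwrite("pics/topc.png",cv2.resize(a,None,fx=2.85,fy=2.85,interpolation=cv2.INTER_CUBIC))
a=cv2.imread("pics/side0.png")[130:330,170:440]
cv2.imwrite("pics/sidec.png",cv2.resize(a,None,fx=2.9,fy=2.9,interpolation=cv2.INTER_CUBIC))
```

```text
(no output)
```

View pics/topc.png

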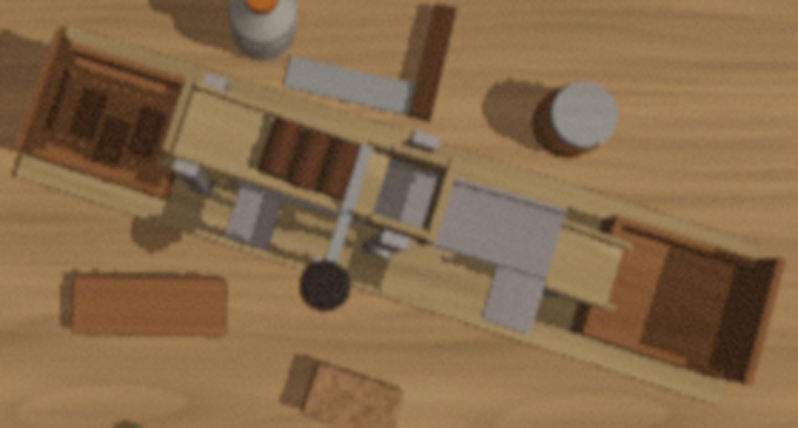

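View pics/sidec.png

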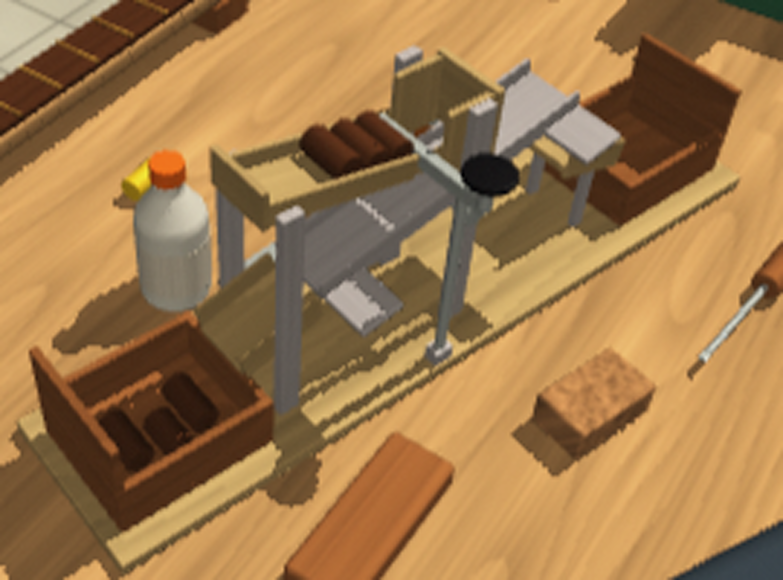

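```bash
cat > h.py <<'E'
import numpy as np, cv2
from scipy.spatial.transform import Rotation as R
def proj(c,P):
    return ((q:=(R.from_rotvec(c['orientation']).inv().apply(np.atleast_2d(P)-c['eye']))@c['mtx'].T)[:,:2]/q[:,2:])
def ear(t,dx=0,dy=0): 
    y,z=-.102+dy,.0054
    return np.array([-.046+dx,y*np.cos(t)-z*np.sin(t),.12+y*np.sin(t)+z*np.cos(t)])
E
cat > fit.py <<'E'
from rig import *
from h import *
from scipy.optimize import least_squares
T=camera_params("top");S=camera_params("side")
def tp(x,y):return np.array([x/2.85+195,y/2.85+155])
def sp(x,y):return np.array([x/2.9+170,y/2.9+130])
def model(p):
    x,y,yaw,h,t=p
    pts=[('t',(-.08,.036,.205),tp(325,286)),('s',(-.08,.036,.205),sp(490,174)),
     ('t',(-.07,.31,h),tp(15,174)),('t',(.07,.31,h),tp(66,27)),('t',(-.07,-.31,h),tp(715,400)),
     ('s',(-.07,.31,h),sp(122,562)),('s',(.07,.31,h),sp(20,425)),
     ('t',ear(t,-.021,-.018),tp(532,332)),('t',ear(t,-.021,.018),tp(485,320)),('t',ear(t,.021,.018),tp(500,265)),('t',ear(t,.021,-.018),tp(545,275))]
    r=[]
    for c,P,m in pts:
        W=R.from_euler('z',yaw).apply(P)+[x,y,0]
        r.append(proj(T if c=='t' else S,W)[0]-m)
    return np.array(r)
f=least_squares(lambda p:model(p).ravel(),[.5,0,-.2,.012,-.24],loss='soft_l1')
print(f.x);print(model(f.x).round(1))
x,y,yaw,h,t=f.x
for n,P in [('pad',(-.08,.036,.205)),('ear',ear(t)),('ear+',ear(.28))]: print(n,R.from_euler('z',yaw).apply(P)+[x,y,0])
E
python3 fit.py
```

```text
[ 0.52745763 -0.0526049  -0.29210482  0.00781449 -0.11969516]
[[ 0.3 -0.6]
 [ 0.5 -1.6]
 [ 0.2  0.9]
 [ 0.5 -0.6]
 [ 1.   0.7]
 [ 0.6  2.7]
 [-1.3 -0.4]
 [-0.6  0.3]
 [-1.1 -0.9]
 [-0.8 -0.8]
 [ 0.4  0.9]]
pad [0.46121331 0.00490762 0.205     ]
ear [ 0.45442925 -0.13572123  0.13754114]
ear+ [ 0.45474758 -0.13466264  0.09700142]
```

```bash
cat >> h.py <<'E'
X0,Y0,YAW=.52746,-.0526,-.2921
RZ=R.from_euler('z',YAW)
def W(P): return RZ.apply(P)+[X0,Y0,0]
def down(sgn):
    xt=np.array([0,0,-1.]); yt=RZ.apply([0,sgn,0]); return R.from_matrix(np.c_[xt,yt,np.cross(xt,yt)]).as_rotvec()
TIP=np.array([0,0,.019])
E
python3 - <<'E'
from rig import *
from h import *
o=manip.observe();print(R.from_rotvec(o['eef_rot']).as_matrix().round(2))
jaws.set_gripper(0)
p=o['position'].copy();p[2]=.34
manip.servo_line(p,v=.2)
tgt=W([-.050,-.100,.19])+TIP
for s in (1,-1): print(s,solver.solve_ik(tgt,down(s)))
sg=1 if R.from_rotvec(o['eef_rot']).as_matrix()[1,1]>0 else -1
up=tgt.copy();up[2]=.30
manip.move_pose(up,down(sg))
manip.servo_line(tgt,v=.15)
o=manip.observe();print(o['time_s'],o['position'],tgt,o['force'],o['gripper_width'])
for n in("top","wrist"): cv2.imwrite(f"pics/{n}1.png",snapshot(n))
E
```

```text
[[-0.    0.41  0.91]
 [-0.    0.91 -0.41]
 [-1.   -0.   -0.  ]]
1 [-5.27157859e-01  3.84622158e-01  1.85560960e+00 -4.44089210e-16
  9.01360892e-01 -1.80585419e+00]
-1 [-5.27157859e-01  3.84622158e-01  1.85560960e+00 -4.44089210e-16
  9.01360892e-01  1.33573847e+00]
4.8583 [ 0.45134863 -0.13405547  0.20942176] [ 0.45078155 -0.13396593  0.209     ] [0.25989484 0.45407967 0.15326913] -0.0003362057036837992
```

View pics/wrist1.png

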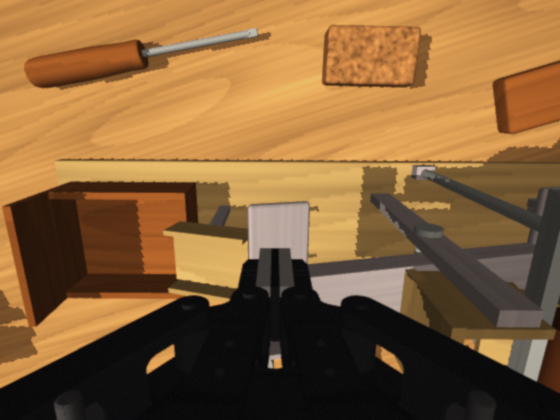

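View pics/top1.png

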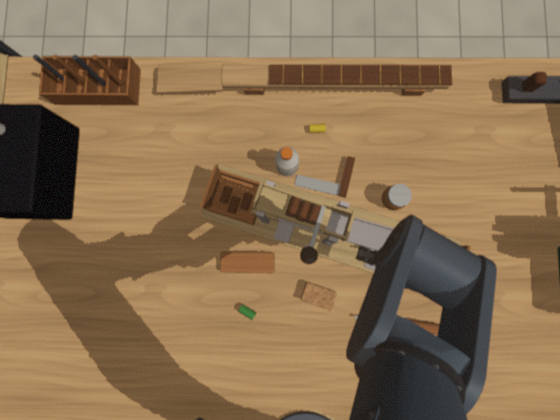

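Run:
```python
from rig import *
from h import *
c=camera_params("wrist")
for t in(-.28,-.2):print(proj(c,[W(ear(t,-.021,d)) for d in(.018,-.018)]).round(0))
```

```text
[[313. 203.]
 [250. 208.]]
[[308. 200.]
 [246. 203.]]
```

Run:
```python
from rig import *
from h import *
b=manip.observe()['force']
for z in (.155,.14,.125,.110,.103):
    manip.servo_line(W([-.050,-.100,z])+TIP,v=.06)
    o=manip.observe();print(z,round(o['time_s'],2),o['position'][2].round(4)-.019,(o['force']-b).round(1))
z=.101
while z>.088:
    manip.servo_line(W([-.050,-.100,z])+TIP,v=.03)
    o=manip.observe();f=o['force']-b;print(z,round(o['time_s'],2),o['position'][2].round(4)-.019,f.round(1))
    if f[2]>10: break
    z-=.0015
cv2.imwrite("pics/wrist2.png",snapshot("wrist"))
```

```text
0.155 5.69 0.1549 [ 0.6  0.2 -0.5]
0.14 6.09 0.1396 [0.4 0.2 0.1]
0.125 6.49 0.12449999999999999 [ 1.1  1.4 -0.3]
0.11 6.89 0.1095 [ 0.8  1.1 -0.7]
0.103 7.16 0.1026 [-0.2  0.7  0.2]
0.101 7.41 0.10099999999999999 [ 0.8  0.4 -1.3]
0.0995 7.66 0.09949999999999999 [ 1.2  0.5 -0.3]
0.098 7.91 0.098 [ 0.3  0.8 -0.8]
0.0965 8.16 0.0975 [-1.1  2.7  9.7]
0.095 8.41 0.09709999999999999 [-3.6  2.6 20.1]
```

View pics/wrist2.png

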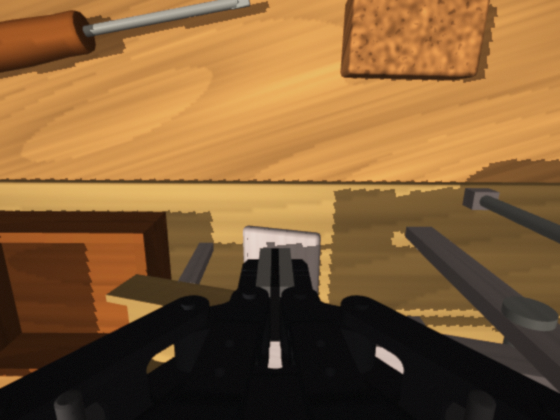

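The gate reached its stop at z 97 mm, with the force rising to 20 N. Next I lift off, move above the pad and check.

Run:
```python
from rig import *
from h import *
manip.servo_line(W([-.050,-.100,.235])+TIP,v=.2)
manip.servo_line(W([-.080,.036,.235])+TIP,v=.2)
o=manip.observe();print(o['time_s'],o['position'],W([-.080,.036,.235])+TIP)
for n in("side","top","wrist"): cv2.imwrite(f"pics/{n}3.png",snapshot(n))
c=camera_params("wrist");print(proj(c,W([-.08,.036,.205])),proj(c,[W(ear(.28,-.021,d)) for d in(.018,-.018)]))
a=cv2.imread("pics/side3.png")[110:330,170:440]
cv2.imwrite("pics/side3c.png",cv2.resize(a,None,fx=2.7,fy=2.7,interpolation=cv2.INTER_CUBIC))
```

```text
10.1583 [0.46116101 0.0045102  0.25354462] [0.4612154 0.0049122 0.254    ]
[[277.4759463  240.72845886]] [[135.94624591 209.58150842]
 [100.59756584 206.36475913]]
```

View pics/side3c.png

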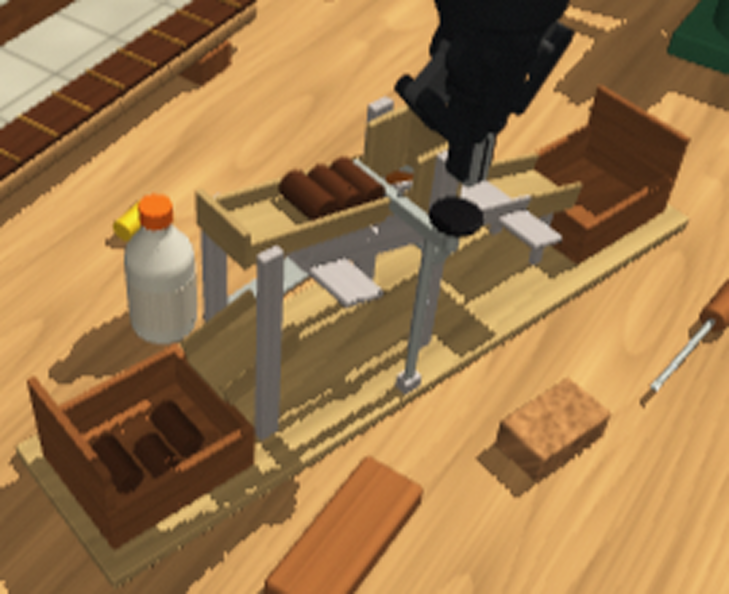

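View pics/wrist3.png

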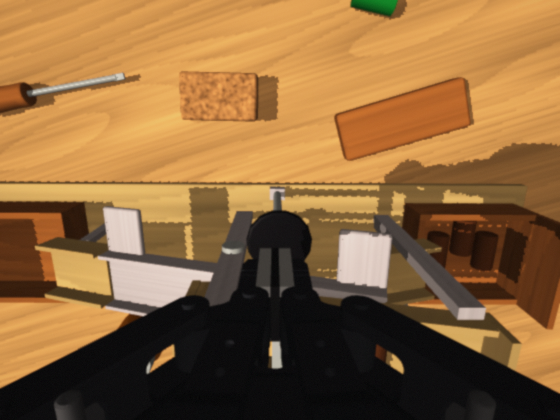

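Gate leans right; the pad appears at (278,241) in the wrist view, where I predicted it (277,241). Pressing now.

Run:
```python
from rig import *
from h import *
b=manip.observe()['force']
def go(z,v):
    manip.servo_line(W([-.080,.036,z])+TIP,v=v)
    o=manip.observe();f=o['force']-b;print(round(z,4),round(o['time_s'],2),(o['position'][2]-.019).round(4),f.round(1));return f
go(.208,.1);go(.192,.06)
z=.190
while z>.182:
    if go(z,.04)[2]>14: break
    z-=.0015
for i in range(3):
    manip.hold(1.0)
    cv2.imwrite(f"pics/top4{i}.png",snapshot("top"))
o=manip.observe();print(o['time_s'],o['force']-b,o['position'])
cv2.imwrite("pics/side4.png",snapshot("side"))
a=cv2.imread("pics/top42.png")[155:305,195:475]
b=cv2.imread("pics/side4.png")[110:330,170:440]
cv2.imwrite("pics/c4a.png",cv2.resize(a,None,fx=2.7,fy=2.7,interpolation=cv2.INTER_CUBIC))
cv2.imwrite("pics/c4b.png",cv2.resize(b,None,fx=2.7,fy=2.7,interpolation=cv2.INTER_CUBIC))
```

```text
0.208 10.72 0.2079 [-0.1 -0.1  0.5]
0.192 11.14 0.1926 [ 2.7 -0.6  3.8]
0.19 11.39 0.1905 [ 2.3 -1.6  3.2]
0.1885 11.64 0.189 [ 3.  -1.7  5.6]
0.187 11.89 0.1888 [ 0.7 -1.6 16.6]
15.0417 [ 0.28318134 -1.89866379 16.40991681] [0.46232104 0.004634   0.20778844]
```

View pics/c4a.png

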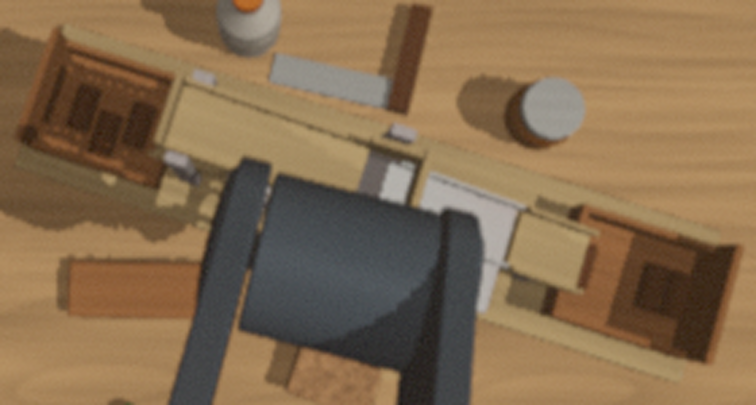

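View pics/c4b.png

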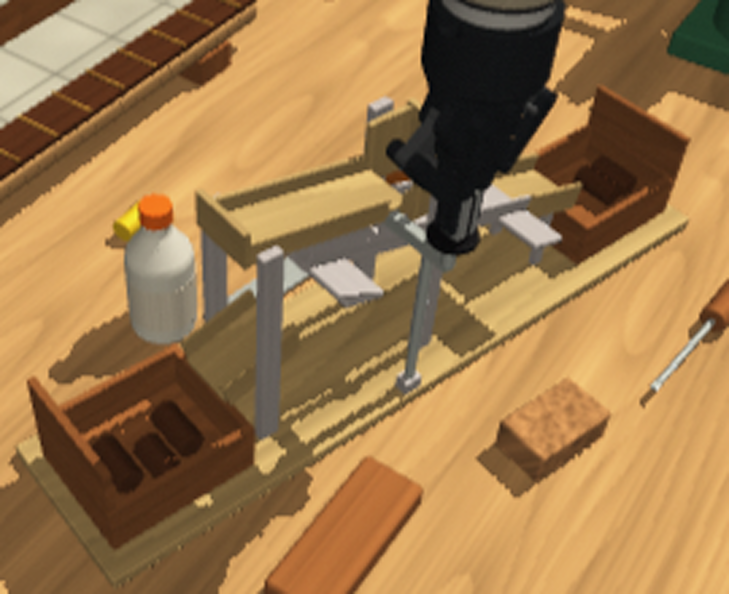

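Run:
```python
import cv2,numpy as np
a=cv2.imread("pics/top42.png")[225:295,395:475]; b=cv2.imread("pics/side4.png")[135:215,360:440]
f=lambda i:np.clip(cv2.resize(i,(390,int(390*i.shape[0]/i.shape[1])),interpolation=cv2.INTER_CUBIC)*2.2,0,255).astype('uint8')
a,b=f(a),f(b);a=cv2.resize(a,(390,390));b=cv2.resize(b,(390,390))
cv2.imwrite("pics/z4.png",np.hstack([a,b]))
```

```text
(no output)
```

View pics/z4.png

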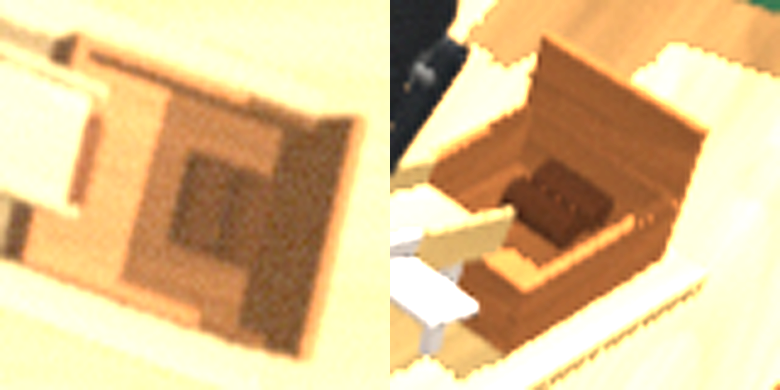

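Run:
```python
from rig import *
from h import *
cv2.imwrite("pics/w5.png",snapshot("wrist")); 
c=camera_params("side"); cs=camera_params("top")
for k in range(4):
    # tray y of candidate dowel rows, ends at x=+-.02, z=.018+.011
    P=[W([dx,-.291+.011+.022*k,.04]) for dx in(-.02,.02)]
    print(k,(proj(cs,P)-[395,225]).ravel()*[4.875,5.57]*1 if 0 else ((proj(cs,P)-[395,225])*[4.875,5.57]).round(),((proj(c,P)-[360,135])*4.875).round())
```

```text
0 [[244. 263.]
 [266. 170.]] [[216. 198.]
 [155. 158.]]
1 [[199. 247.]
 [221. 154.]] [[188. 214.]
 [127. 174.]]
2 [[153. 230.]
 [175. 138.]] [[159. 231.]
 [ 98. 190.]]
3 [[108. 214.]
 [130. 122.]] [[130. 248.]
 [ 69. 206.]]
```

View pics/w5.png

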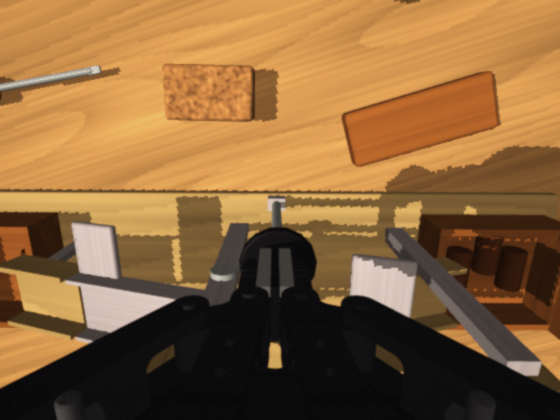

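Run:
```python
from rig import *
import cv2,numpy as np
acc=np.mean([snapshot("side").astype(float) for _ in range(4)],0); t=np.mean([snapshot("top").astype(float) for _ in range(4)],0)
g=lambda i:np.clip(255*(cv2.resize(i,(390,390),interpolation=cv2.INTER_CUBIC)/110)**.7,0,255).astype('uint8')
cv2.imwrite("pics/z5.png",np.hstack([g(t[245:285,420:460]),g(acc[155:205,375:425])]))
f=lambda i:cv2.resize(i,(390,390),interpolation=cv2.INTER_CUBIC)
cv2.imwrite("pics/z6.png",np.hstack([f(t[180:260,270:350]),f(acc[140:220,290:370])]).astype('uint8'))
```

```text
(no output)
```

View pics/z5.png

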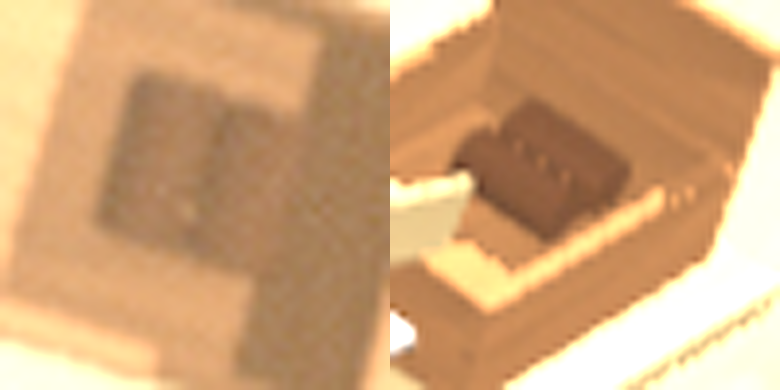

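View pics/z6.png

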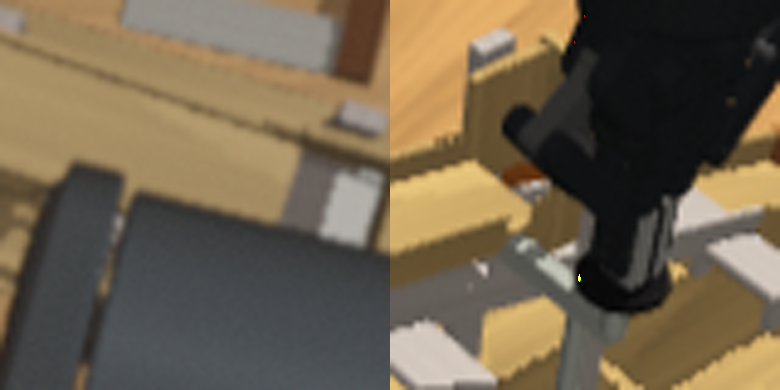

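Run:
```python
import cv2,numpy as np
f=lambda i:cv2.resize(i,(260,260),interpolation=cv2.INTER_CUBIC)
I=[cv2.imread(p)[155:205,295:345] for p in("pics/side0.png","pics/side3.png","pics/side4.png")]
J=[cv2.imread(f"pics/top4{k}.png")[185:295,320:475] for k in range(3)]
J=[np.clip(cv2.resize(j,(260,260),interpolation=cv2.INTER_CUBIC)*1.6,0,255).astype('uint8') for j in J]
cv2.imwrite("pics/z7.png",np.vstack([np.hstack([f(i) for i in I]),np.hstack(J)]))
```

```text
(no output)
```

View pics/z7.png

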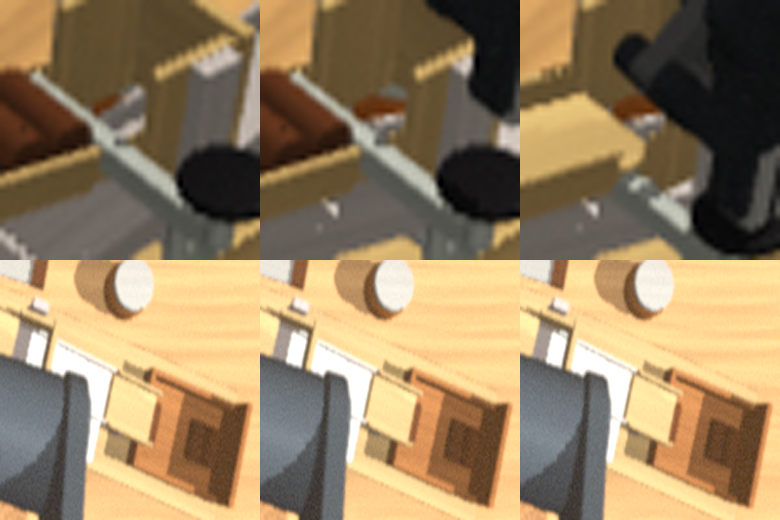

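View pics/side4.png

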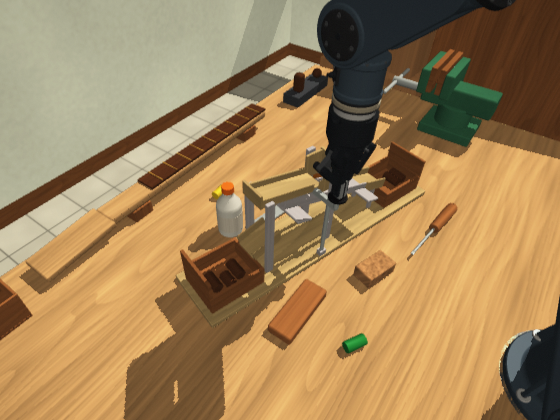

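View pics/top42.png

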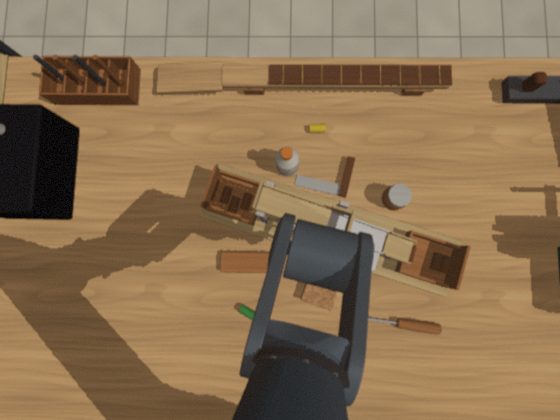

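Only two dowels are clearly visible in the tray. I'll keep the key pressed and roll the wrist about the fingertip, so the wrist camera can see the gate, chute and tray.

Run:
```python
from rig import *
from h import *
o=manip.observe();print(o['time_s'],o['joint_pos'].round(3))
r=(R.from_euler('z',80,degrees=True)*R.from_rotvec(down(1))).as_rotvec()
p=W([-.080,.036,.187])+TIP
q=solver.solve_ik(p,r);print(q)
q0=solver.solve_ik(p,down(1));print(q0)
if q is not None and np.abs(q-q0)[:5].max()<.05:
    manip.move_j(q)
    o=manip.observe();print(o['time_s'],o['position'],o['force'])
    cv2.imwrite("pics/w6.png",snapshot("wrist"))
```

```text
15.5417 [-0.232  0.376  1.877 -0.     0.885 -1.511]
None
[-2.32390285e-01  3.78820003e-01  1.87971832e+00 -4.44089210e-16
  8.83054333e-01 -1.51108661e+00]
```

Run:
```python
from rig import *
from h import *
r=(R.from_euler('z',70,degrees=True)*R.from_rotvec(down(1))).as_rotvec()
p=W([-.080,.036,.187])+TIP
q=solver.solve_ik(p,r);print(q)
q0=solver.solve_ik(p,down(1))
if q is not None and np.abs(q-q0)[:5].max()<.05:
    manip.move_j(q)
    o=manip.observe();print(o['time_s'],o['position'],o['force'])
    cv2.imwrite("pics/w6.png",snapshot("wrist"))
```

```text
[-2.32390285e-01  3.78820003e-01  1.87971832e+00 -4.44089210e-16
  8.83054333e-01 -2.73281709e+00]
16.6667 [0.46180941 0.00506609 0.20774778] [ 0.04380018 -0.55587969 17.57668969]
```

View pics/w6.png

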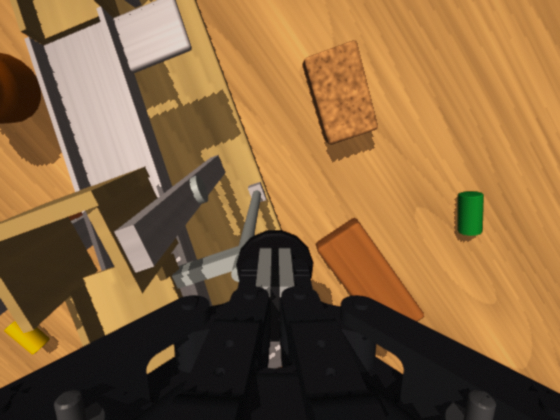

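Run:
```python
from rig import *
from h import *
p=W([-.080,.036,.26])+TIP
manip.servo_line(p,v=.2)
p2=W([-.09,-.14,.28])+TIP
manip.servo_line(p2,rot=down(1),v=.25)
o=manip.observe();print(o['time_s'],o['position'],o['force'])
cv2.imwrite("pics/w7.png",snapshot("wrist"));cv2.imwrite("pics/s7.png",snapshot("side"))
```

```text
18.6083 [ 0.40074313 -0.16018983  0.29848698] [ 0.94135787 -0.22843891  0.18144563]
```

View pics/w7.png

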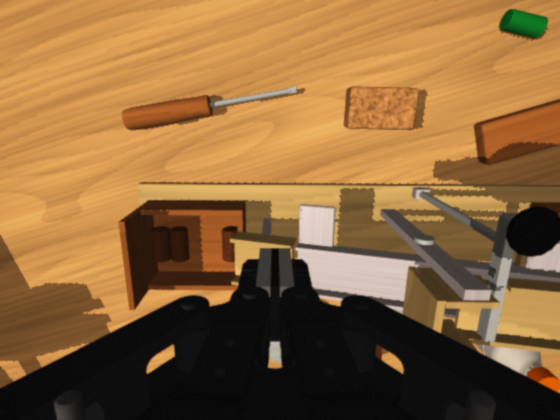

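View pics/s7.png

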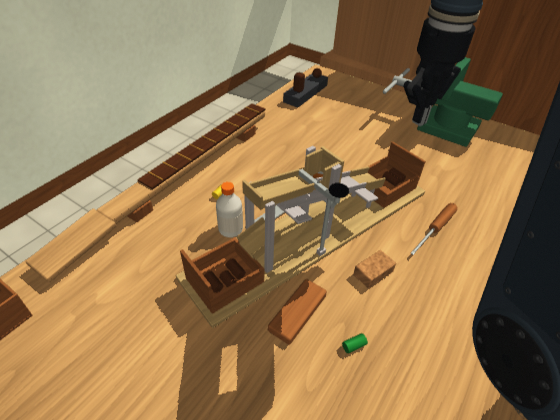

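All three dowels are in the right tray: wrist view (162,245), (178,245) and (230,245). The third had rebounded to sit below the chute lip. The gate is still over to the right and the key is back up, so I'm handing in.

Run:
```python
from rig import *
print(job.finish_job())
```

```text
the job is handed in; nothing more can be done
None
```

The job is done and handed in at about 19 s of the 38 s allowed. All three dowels are in the right tray, and the gate lies fully over to the right.

- **Gate:** I pushed the right ear down with the closed fingertips until it hit its stop at z 97 mm, where the force rose to 20 N.
- **Key:** I pressed it all the way down to z 189 mm at about 16 N, held it for nearly 5 s, then let go and backed clear.
- **Final check:** The last wrist picture shows three dowels in the right tray and the gate still to the right. The ramp, pocket and gate are empty, and the key is back up. In the last pictures the things in view looked unmoved; I did not measure them. The arm was clear of everything.
- **Check that disagreed:** While the key was down, the fixed cameras showed only two dowels in the tray. I kept the key pressed and rolled the wrist for another view, which showed nothing stuck. The third dowel was in the tray, probably hidden under the chute end.

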